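Click the cleat tub's lid shut

TASK

The snap-fit lid of the storage tub on the mudroom bench is only resting in place: all four sections of its rim still stand up. Press each of the four sections down until it clicks shut, level with the lid's corners, leaving the tub standing about where it is. Do not pick up or lift the tub or anything else, do not disturb the mug, flashlight, buckle and key fob beside it, and finish with the hand clear.

Things in the scene. Friction and masses are not known exactly. Their poses are not given: they have to be found in the camera images.
- tub: Loose grey tub, 130 (x) by 190 mm (y), 0.6 to 1.3 kg, with white snap-fit lid; yaw within 0.5 rad of the world's axes. Origin: centre of its underside. Heights above the bench: lid's recessed middle panel (76 x 136 mm) 74 mm; four fixed corners (26 x 26 mm, centred at x +-52, y +-82 mm) 80 mm. Between the corners lie four movable rim sections of the same white plastic, 2 mm gaps.
- near_top (a point): Centre of the top face of the rim section on the tub's -x long side (the side nearest the robot when the tub is unturned): x, y = (-52, 0) mm in the tub's frame. Section 26 mm wide, 134 mm long along the tub's y. Top 88 mm above the bench when standing up (8 mm proud of the corners), 80 mm (level with them) when shut; the point moves with it.
- rim_near (a joint): How far the near section is pressed straight down, in m: 0 up, 0.008 clicked shut. It resists with about 6 N at first, less as it goes, snaps over near half-way (4 mm), then goes home and stays; let go earlier, it springs back up.
- far_top (a point): Centre of the top face of the rim section on the tub's +x long side: x, y = (52, 0) mm in the tub's frame. Section 26 mm wide, 134 mm long along the tub's y. Top 88 mm above the bench when standing up (8 mm proud of the corners), 80 mm (level with them) when shut; the point moves with it.
- rim_far (a joint): How far the far section is pressed straight down, in m: 0 up, 0.008 clicked shut. It resists with about 6 N at first, less as it goes, snaps over near half-way (4 mm), then goes home and stays; let go earlier, it springs back up.
- left_top (a point): Centre of the top face of the rim section on the tub's +y short side: x, y = (0, 82) mm in the tub's frame. Section 26 mm wide, 74 mm long along the tub's x. Top 88 mm above the bench when standing up (8 mm proud of the corners), 80 mm (level with them) when shut; the point moves with it.
- rim_left (a joint): How far the left section is pressed straight down, in m: 0 up, 0.008 clicked shut. It resists with about 6 N at first, less as it goes, snaps over near half-way (4 mm), then goes home and stays; let go earlier, it springs back up.
- right_top (a point): Centre of the top face of the rim section on the tub's -y short side: x, y = (0, -82) mm in the tub's frame. Section 26 mm wide, 74 mm long along the tub's x. Top 88 mm above the bench when standing up (8 mm proud of the corners), 80 mm (level with them) when shut; the point moves with it.
- rim_right (a joint): How far the right section is pressed straight down, in m: 0 up, 0.008 clicked shut. It resists with about 6 N at first, less as it goes, snaps over near half-way (4 mm), then goes home and stays; let go earlier, it springs back up.
- mug: Bystander: dark green ceramic mug, 80 mm across, 95 mm tall, handle on its +y side; beside the tub's +y end. Origin: centre of its foot.
- flashlight: Bystander: yellow plastic flashlight lying on its side along its own x, 160 mm long, 48 mm across the head (+x end); beside the tub's -y end. Origin: on the bench under its middle.
- buckle: Bystander: flat steel ice-cleat buckle, 50 x 46 mm, 10 mm high, on the tub's +x side. Origin: centre of its underside.
- key_fob: Bystander: black plastic key fob, 62 x 36 mm, 12 mm high, on the tub's -x side. Origin: centre of its underside.
Things that resemble listed ones, but are neither listed nor needed, are in the scene too. There is more than one size of the tub; the job needs the largest.

How it is judged:
By the outcome, as a careful person would: the job done as asked, in the order asked, and still so for the second after the job is handed in, with the robot touching nothing.
It also fails if it takes over 45 s, if anything falls off the work surface, if the arm or the gripper's body presses on something with over 40 N, if the wrist force passes 120 N, or if a joint passes its speed limit or range.

ROBOT

A 6-joint arm with a two-finger parallel gripper is mounted at the origin on the work surface. World frame = base frame: x ahead of the robot, y to its left, z up, the work surface at z = 0. Lengths are in m, angles in rad, forces in N, time in s.
With the tool pointing down it reaches from about 0.3 to 0.775 m from the base axis. Payload 14.6 kg.
Tool frame: the origin (TCP) lies at the very end of the fingers, on their centre line; the grasp point (between the pads) lies ctrl.tcp_to_grasp behind it (ctrl.tcp_to_grasp is the distance from the TCP to the grasp point, in m); x points along the fingers, y is the direction in which the jaws open and shut, and the axes are right-handed (so a half turn about x gives the same grasp; the last joint's range is limited). The gripper opens to 94 mm and grips with 3 to 60 N. Pads are 16 mm wide; open, the fingers measure 119 mm over their backs; the gripper's body (75 mm by 177 mm) begins 78 mm behind the grasp point.
Start: joints at [-1.276, 0.3, 1.521, -0, 1.321, -0.067], TCP at [0.195, -0.514, 0.205] pointing down, gripper open.
Joint ranges: [-3.03, 3.03], [-0.79, 2.21], [0.23, 2.52], [-1.04, 4.18], [0, 3.07], [-2.55, 2.55]. Speed limits (rad/s): [2.22, 2.22, 2.57, 3.14, 3.14, 3.14].

INTERFACE

Orientations are given as [roll, pitch, yaw] about the fixed x, y, z axes, in that order (R = Rz(yaw) Ry(pitch) Rx(roll)).
In Python, from station import ctrl gives the robot as it stands.
- The arm moves only by the tool play_rows, never from a script. Its argument "increments" is a list that holds one entry, the list of rows, each a list of 5 numbers: the closure in counts, from 0 (fully open) to 255 (shut), then the shift along the tool's x, y, z in cm, then the turn about the tool's x in degrees. A call has 1 to 12 rows; each row shifts and turns the commanded pose from where the row before left it, along the tool's axes as they then stand; what a row does not reach is not made up. A row lasts 1/12 s, in which the tool goes at most 41.7 mm and 7.16 degrees, less where a joint would pass 70% of its speed; a pose out of reach is approached as far as the arm can. A call is refused whole if a number of a shift passes 4.17 or a number of a turn 7.16, either way. A call with a gripper value outside its range is refused whole. The fingers move at their own pace and stop on an object; "newtons" is the grip in N (left out, the last holds). Time passes only in rows, so rows that do not move let the fingers close. It gives the time, the measured TCP pose, the force and the opening at its end, in the units of the state.
- ctrl.get_obs(): the state, without advancing time (a new reading comes with each control period).
- ctrl.camera(name): name is "scene" or "top" or "wrist"; returns the picture (480x640x3 uint8, red, green, blue); there is no depth.
- ctrl.calibration(name): a dict with "fx", "fy", "cx", "cy" (pixels), "rvec" (rotation vector, rad) and "tvec" (3), from world to camera coordinates, as OpenCV has them; the wrist camera has in their place "T_tool_cam" (4x4, takes a point from camera to tool coordinates, whose origin is the TCP and whose axes are the tool frame's). Camera axes: x right, y down, z forward; pixel columns grow to the right and rows downward; lengths in m; the calibration is good to about 2 mm. A picture is of the moment at which its call begins: read the wrist's pose just before it. calibration takes no time and is no camera call.
- ctrl.hand_in(): hands the job in, once; it reports no verdict.
The state is a dict: "time_s": time; "qpos": joint angles; "joint_vel": joint speeds; "tau": joint torques, N m; "ee_pos": TCP position; "eef_rot": TCP orientation; "force": force on the tool from outside, world axes, zero at the start; "moment": the same for the moment, N m; "grip_width": finger opening in m.
Only numpy, scipy, OpenCV 4.12 (cv2) and the standard library are available. Lean on these libraries where they do the work, as an engineer would, in place of code of your own. Each camera call takes 0.05 s, during which the arm holds its last target.

## Working session

There is one attempt and no reset: what is moved stays moved. The work goes in short steps, Python scripts to look and compute and a tool call to move; the robot and the scene stay as the last step left them, time stands still between calls to the robot, and variables do not carry over. Pictures are saved under pics/ and viewed, and the job is handed in when it is done.

Besides the shell and the picture viewer there is one more tool, called after "Call:" in YAML: its name, and indented under it one key for each argument. play_rows: Moves the arm, as the interface text tells. Its arguments: {"type":"object","properties":{"increments":{"type":"array"},"newtons":{"type":"number"}},"required":["increments"]}

```bash
mkdir -p pics; ls; python3 - <<'E'
from station import ctrl
import cv2,numpy as np
for n in("top","scene"):
    im=ctrl.camera(n); cv2.imwrite(f"pics/{n}0.png",im[:,:,::-1]); c=ctrl.calibration(n); print(n,c)
o=ctrl.get_obs(); print(o, ctrl.tcp_to_grasp, ctrl.calibration("wrist"))
E
```

```text
pics
top {'fx': 498.0239947891644, 'fy': 498.0239947891644, 'cx': 318.137324203032, 'cy': 226.77792001741045, 'rvec': array([ 2.13718007, -2.17945502,  0.10870849]), 'tvec': array([0.0571346 , 0.57489149, 0.74061895])}
scene {'fx': 599.1844387811705, 'fy': 599.1844387811705, 'cx': 329.4052851223435, 'cy': 233.94358742646307, 'rvec': array([ 0.99448233,  2.59333888, -0.85046233]), 'tvec': array([ 0.37715873, -0.28548669,  1.29326815])}
{'time_s': 0.1, 'qpos': array([-1.27561646e+00,  3.00389616e-01,  1.52149715e+00, -2.79481732e-07,
        1.32069958e+00, -6.65962830e-02]), 'joint_vel': array([ 0.00208745, -0.0018253 , -0.00138689,  0.00054825, -0.00094672,
        0.00086167]), 'tau': array([ 5.52449983e-04, -5.32644761e+01, -3.53288734e+01,  7.09023373e-02,
        2.35253636e-02, -5.58266095e-05]), 'ee_pos': array([ 0.19459786, -0.51418152,  0.20496653]), 'eef_rot': array([-1.63712018,  1.56980263,  1.8662487 ]), 'force': array([ 1.26548966, -0.10602224, -0.41652774]), 'moment': array([ 0.03577015, -0.0088145 ,  0.03938271]), 'grip_width': 0.0943281844193705} 0.0188 {'fx': 342.0944997619463, 'fy': 342.0944997619463, 'cx': 321.95014516698546, 'cy': 241.53282193440432, 'T_tool_cam': array([[-7.34416008e-04, -2.54087584e-01,  9.67180935e-01,
        -1.78933200e-01],
       [ 9.99999025e-01,  9.62314383e-04,  1.01214508e-03,
        -7.46417867e-04],
       [-1.18790562e-03,  9.67180735e-01,  2.54086629e-01,
        -7.23746351e-02],
       [ 0.00000000e+00,  0.00000000e+00,  0.00000000e+00,
         1.00000000e+00]])}
```

View pics/top0.png

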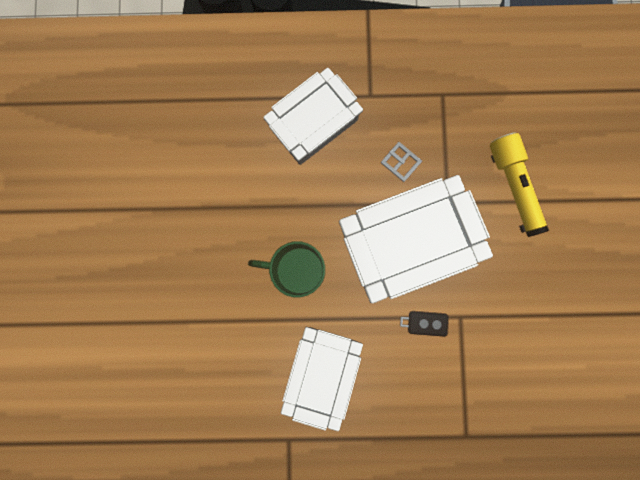

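View pics/scene0.png

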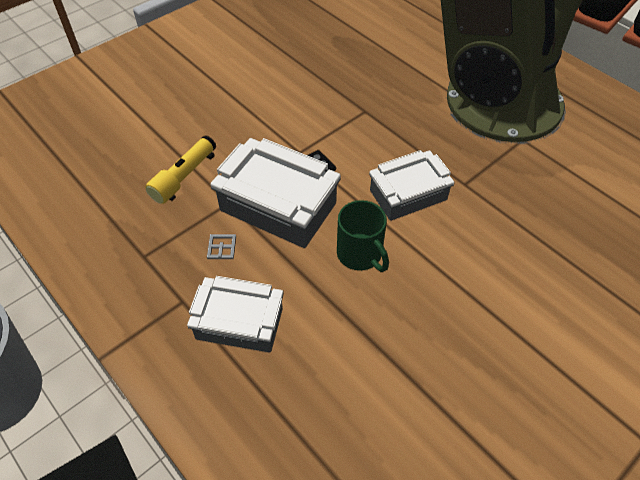

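Candidates in the top view are white-lidded tubs at (417,240), (314,114) and (322,379). The one at (417,240) is clearly the largest, and it sits between the mug (298,269), flashlight (519,185), buckle (402,161) and fob (428,323). I'll check it in a close crop.

```bash
python3 - <<'E'
import cv2
im=cv2.imread("pics/top0.png")[165:315,325:505]
cv2.imwrite("pics/crop0.png",cv2.resize(im,None,fx=4,fy=4,interpolation=cv2.INTER_CUBIC)[:600,:720])
E
```

```text
(no output)
```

View pics/crop0.png

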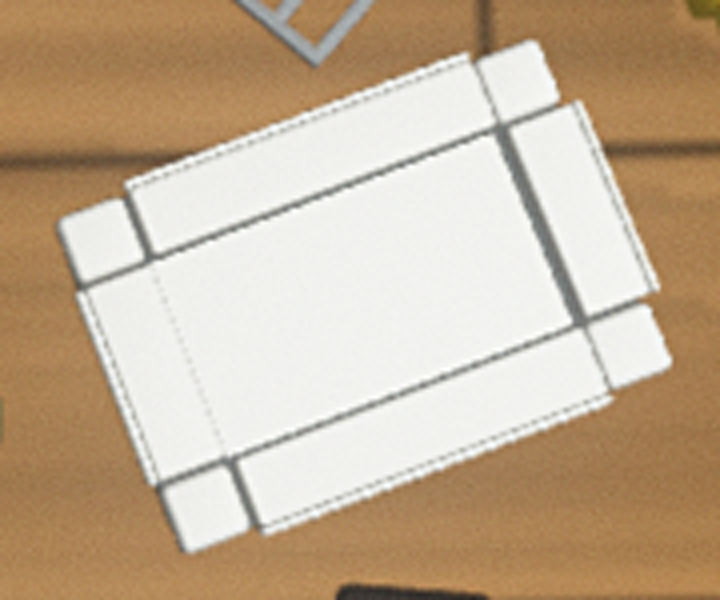

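```bash
cat > h.py <<'E'
import numpy as np,cv2
from station import ctrl
from scipy.spatial.transform import Rotation as R
def ray(n,uv,z):
    c=ctrl.calibration(n);Rm=cv2.Rodrigues(c['rvec'])[0];C=-Rm.T@c['tvec']
    d=Rm.T@np.array([(uv[0]-c['cx'])/c['fx'],(uv[1]-c['cy'])/c['fy'],1]);return (C+d*(z-C[2])/d[2])
def fit(loc,w):
    loc=np.array(loc,float);w=np.array(w)[:,:2];a=loc-loc.mean(0);b=w-w.mean(0)
    th=np.arctan2((a[:,0]*b[:,1]-a[:,1]*b[:,0]).sum(),(a*b).sum())
    r=np.array([[np.cos(th),-np.sin(th)],[np.sin(th),np.cos(th)]]);t=w.mean(0)-r@loc.mean(0)
    return th,t,r,w-(loc@r.T+t)
E
python3 - <<'E'
from h import *
px=[(58,222),(540,40),(672,362),(188,553)]
w=[ray("top",(325+(u+.5)/4-.5,165+(v+.5)/4-.5),.08) for u,v in px]
th,t,r,res=fit([(.065,.095),(.065,-.095),(-.065,-.095),(-.065,.095)],w)
print(np.round(w,4),th,t,np.round(res,4),np.linalg.norm(w[0]-w[1]),np.linalg.norm(w[1]-w[2]))
for n,p in dict(near=(-.052,0),far=(.052,0),left=(0,.082),right=(0,-.082)).items(): print(n,r@np.array(p)+t)
for n,uv,z in[("mug",(298,269),.095),("fl",(519,185),.02),("buckle",(402,161),.01),("fob",(428,323),.012)]: print(n,ray("top",uv,z))
o=ctrl.get_obs(); Rt=R.from_euler('xyz',o['eef_rot']).as_matrix(); print(Rt.round(4))
E
```

```text
[[ 0.5797  0.0146  0.08  ]
 [ 0.6434 -0.1638  0.08  ]
 [ 0.5244 -0.2053  0.08  ]
 [ 0.4595 -0.029   0.08  ]] 0.3457896080296121 [ 0.55174395 -0.09588723] [[-0.001  -0.0009]
 [-0.0017 -0.0006]
 [ 0.0016  0.002 ]
 [ 0.0011 -0.0005]] 0.189472976711952 0.12604313374634352
near [ 0.50282193 -0.11351209]
far [ 0.60066597 -0.07826237]
left [ 0.5239509  -0.01874097]
right [ 0.579537  -0.1730335]
mug [0.50940181 0.07481609 0.095     ]
fl [ 0.63746671 -0.27354169  0.02      ]
buckle [ 0.68280418 -0.09165204  0.01      ]
fob [ 0.42411687 -0.12199324  0.012     ]
[[-3.000e-04  3.539e-01 -9.353e-01]
 [ 1.000e-03 -9.353e-01 -3.539e-01]
 [-1.000e+00 -1.000e-03 -1.000e-04]]
```

Call:
play_rows:
  increments:
    - [[255,0,-1.6,-2.6,0],[255,0,-1.6,-2.6,0],[255,0,-1.6,-2.6,0],[255,0,-1.6,-2.6,0],[255,0,-1.6,-2.6,0],[255,0,-1.6,-2.6,0],[255,0,-1.6,-2.6,0],[255,0,-1.6,-2.6,0],[255,0,-1.6,-2.6,0],[255,0,-1.6,-2.6,0],[255,0,-1.6,-2.6,0],[255,0,0,0,0]]
  newtons: 10

```text
time_s: 1.1
ee_pos: [0.4018, -0.2453, 0.2053]
eef_rot: [-2.031, 1.57, 1.476]
force: [0.0, -1.0, 0.5]
grip_width: 0.0174
```

```bash
python3 - <<'E'
from h import *
o=ctrl.get_obs();im=ctrl.camera("wrist");cv2.imwrite("pics/w1.png",im[:,:,::-1])
Rt=R.from_euler('xyz',o['eef_rot']).as_matrix(); print(o['ee_pos'],Rt.round(4),o['grip_width'])
T=ctrl.calibration("wrist")['T_tool_cam'];c=ctrl.calibration("wrist")
th,t=.3458,np.array([.5517,-.0959]);r=np.array([[np.cos(th),-np.sin(th)],[np.sin(th),np.cos(th)]])
for p in[(.065,.095),(.065,-.095),(-.065,-.095),(-.065,.095)]:
    w=np.r_[r@np.array(p)+t,.08]; q=T[:3,:3].T@(Rt.T@(w-o['ee_pos'])-T[:3,3]); print(p,c['fx']*q[0]/q[2]+c['cx'],c['fy']*q[1]/q[2]+c['cy'])
d=np.array([.5028,-.1135])-o['ee_pos'][:2]; print("tool yz cm",Rt.T@np.r_[d,0]*100)
E
```

```text
[ 0.40181462 -0.24531706  0.20527566] [[ 1.000e-04  3.570e-01 -9.341e-01]
 [ 8.000e-04 -9.341e-01 -3.570e-01]
 [-1.000e+00 -7.000e-04 -4.000e-04]] 0.017444917997592062
(0.065, 0.095) 73.6649831461117 -117.96337337374408
(0.065, -0.095) 337.16338881593356 -111.34800747277112
(-0.065, -0.095) 332.1364007703195 83.44850226884677
(-0.065, 0.095) 99.70551985816405 78.29782600248888
tool yz cm [ 1.17823304e-02 -8.70808113e+00 -1.41388484e+01]
```

View pics/w1.png

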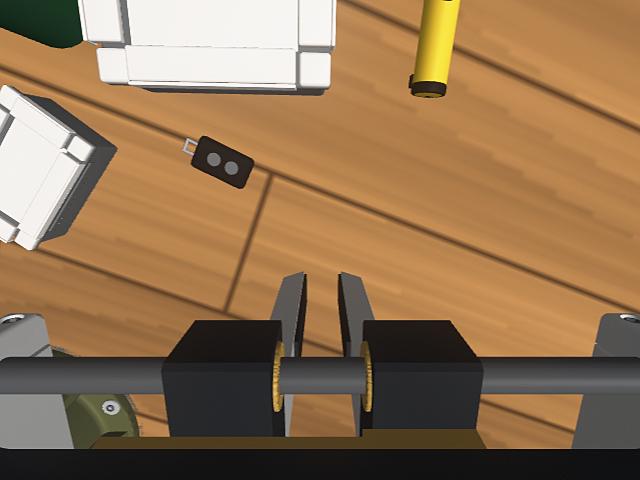

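The wrist view shows the tub's near corners at about (331,88) and (99,82). The predictions were (332,83) and (100,78), so they agree to within a few mm. Next I'll go above the near section and come down.

Call:
play_rows:
  increments:
    - [[255,0,-1.74,-2.82,0],[255,0,-1.74,-2.82,0],[255,0,-1.74,-2.82,0],[255,0,-1.74,-2.82,0],[255,0,-1.74,-2.82,0],[255,2.5,0,0,0],[255,2.5,0,0,0],[255,2.5,0,0,0],[255,2.5,0,0,0],[255,0,0,0,0],[255,0,0,0,0],[255,0,0,0,0]]

```text
time_s: 2.15
ee_pos: [0.5014, -0.118, 0.1069]
eef_rot: [2.457, 1.569, -0.323]
force: [-0.7, -0.5, 0.1]
grip_width: 0.0003
```

```bash
python3 - <<'E'
from h import *
o=ctrl.get_obs();print(o['ee_pos'],o['force'],o['grip_width'])
for n in("scene","wrist"): cv2.imwrite(f"pics/{n}2.png",ctrl.camera(n)[:,:,::-1])
E
```

```text
[ 0.50144241 -0.11797421  0.10687721] [-0.65100339 -0.4548495   0.0861014 ] 0.0003153437922787072
```

View pics/scene2.png

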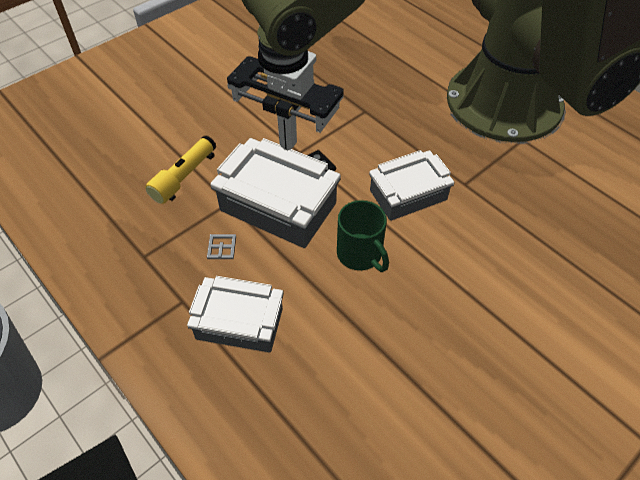

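View pics/wrist2.png

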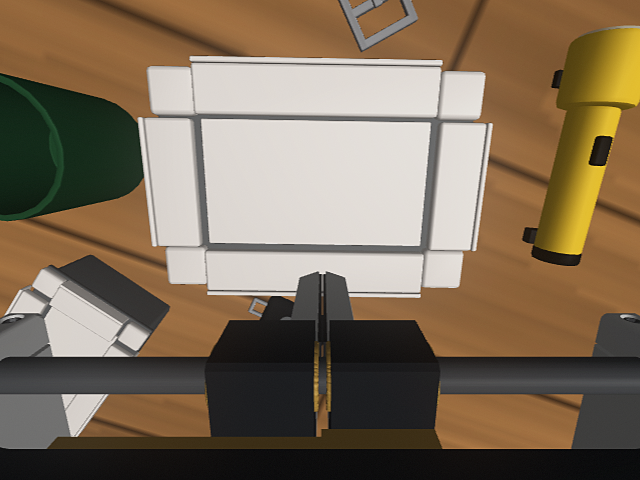

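The wrist view shows the whole lid with all four sections standing, square to the hand. Its outer corners are at (148,67), (485,72), (462,288) and (168,283). I'll refine the pose from those.

```bash
cat >> h.py <<'E'
def wray(uv,z,o):
    c=ctrl.calibration("wrist");T=c['T_tool_cam'];Rt=R.from_euler('xyz',o['eef_rot']).as_matrix()
    d=Rt@T[:3,:3]@np.array([(uv[0]-c['cx'])/c['fx'],(uv[1]-c['cy'])/c['fy'],1]);C=o['ee_pos']+Rt@T[:3,3]
    return C+d*(z-C[2])/d[2]
L=[(.065,.095),(.065,-.095),(-.065,-.095),(-.065,.095)]
P=dict(near=(-.052,0),far=(.052,0),left=(0,.082),right=(0,-.082))
def todo(t,r):
    o=ctrl.get_obs();Rt=R.from_euler('xyz',o['eef_rot']).as_matrix()
    for n,p in P.items():
        w=r@np.array(p)+t; print(n,w.round(4),"tool cm",(Rt.T@(np.r_[w,.09]-o['ee_pos'])*100).round(2))
E
python3 - <<'E'
from h import *
o=ctrl.get_obs()
w=[wray(p,.08,o) for p in[(148,67),(485,72),(462,288),(168,283)]]
th,t,r,res=fit(L,w);print(th,t,res.round(4));todo(t,r)
E
```

```text
0.3480474170291728 [ 0.54941532 -0.09545972] [[-0.0008 -0.0024]
 [-0.002   0.0018]
 [ 0.0009  0.0004]
 [ 0.0019  0.0002]]
near [ 0.5005 -0.1132] tool cm [ 1.71 -0.47 -0.06]
far [ 0.5983 -0.0777] tool cm [  1.73  -0.33 -10.46]
left [ 0.5214 -0.0184] tool cm [ 1.71 -8.6  -5.37]
right [ 0.5774 -0.1725] tool cm [ 1.73  7.8  -5.15]
```

Call:
play_rows:
  increments:
    - [[255,0.6,-0.4,-0.1,0],[255,0.6,0,0,0],[255,0.2,0,0,0],[255,0.2,0,0,0],[255,0.2,0,0,0],[255,0.2,0,0,0],[255,0.2,0,0,0],[255,0.2,0,0,0],[255,0,0,0,0],[255,0,0,0,0]]

```text
time_s: 3.08
ee_pos: [0.5004, -0.1132, 0.0813]
eef_rot: [-0.602, 1.571, 2.901]
force: [0.1, 0.1, -0.4]
grip_width: 0.0004
```

Call:
play_rows:
  increments:
    - [[255,0.1,0,0,0],[255,0.1,0,0,0],[255,0,0,0,0],[255,0,0,0,0]]

```text
time_s: 3.42
ee_pos: [0.5007, -0.1132, 0.0802]
eef_rot: [2.428, 1.57, -0.352]
force: [-3.1, 0.8, 9.5]
grip_width: 0.0005
```

Near is home: contact at 0.0802 with 9.5 N. Next is the far section.

Call:
play_rows:
  increments:
    - [[255,-1.3,0,0,0],[255,-1.3,0,0,0],[255,0,0,-2.6,0],[255,0,0.1,-2.6,0],[255,0,0,-2.6,0],[255,0,0,-2.6,0],[255,0,0,0,0],[255,0,0,0,0],[255,0,0,0,0]]

```text
time_s: 4.17
ee_pos: [0.5975, -0.0774, 0.1051]
eef_rot: [-0.417, 1.57, 3.087]
force: [-0.5, 0.4, -1.0]
grip_width: 0.0001
```

```bash
python3 - <<'E'
from h import *
o=ctrl.get_obs();print(o['ee_pos'],o['force'])
for n in("scene",): cv2.imwrite(f"pics/{n}3.png",cv2.resize(ctrl.camera(n)[100:280,140:400,::-1],None,fx=3,fy=3,interpolation=cv2.INTER_CUBIC))
th=.347;r=np.array([[np.cos(th),-np.sin(th)],[np.sin(th),np.cos(th)]]);todo(np.array([.5502,-.0956]),r)
E
```

```text
[ 0.59746426 -0.0774372   0.10510582] [-0.53573703  0.42909091 -1.01759897]
near [ 0.5013 -0.1133] tool cm [ 1.54 -0.06 10.25]
far [ 0.5991 -0.0779] tool cm [ 1.54  0.09 -0.15]
left [ 0.5223 -0.0185] tool cm [ 1.54 -8.18  4.93]
right [ 0.5781 -0.1727] tool cm [1.54 8.21 5.17]
```

View pics/scene3.png

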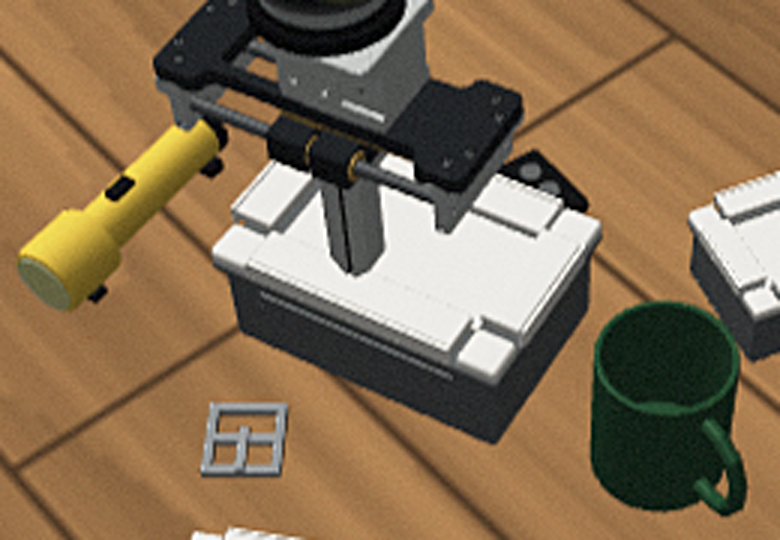

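The fingertips are over the far section at about (350,260) in the crop. Pressing there.

Call:
play_rows:
  increments:
    - [[255,0.7,0,-0.1,0],[255,0.5,0,0,0],[255,0.2,0,0,0],[255,0.2,0,0,0],[255,0.2,0,0,0],[255,0.2,0,0,0],[255,0.2,0,0,0],[255,0.2,0,0,0],[255,0.1,0,0,0],[255,0.1,0,0,0],[255,0,0,0,0],[255,0,0,0,0]]

```text
time_s: 5.22
ee_pos: [0.5991, -0.0769, 0.0802]
eef_rot: [2.6, 1.571, -0.179]
force: [-5.3, 0.5, 8.3]
grip_width: 0.0008
```

Call:
play_rows:
  increments:
    - [[255,-1.3,0,0,0],[255,-1.3,0,0,0],[255,0,-2.07,1.28,0],[255,0,-2.07,1.28,0],[255,0,-2.07,1.28,0],[255,0,-2.07,1.28,0],[255,0,0,0,0],[255,0,0,0,0],[255,0,0,0,0]]

```text
time_s: 5.97
ee_pos: [0.5226, -0.0179, 0.1061]
eef_rot: [2.609, 1.57, -0.171]
force: [0.5, -0.2, 0.3]
grip_width: 0.0001
```

```bash
python3 - <<'E'
from h import *
o=ctrl.get_obs();print(o['ee_pos'],o['force'])
cv2.imwrite("pics/wrist4.png",ctrl.camera("wrist")[:,:,::-1])
th=.347;r=np.array([[np.cos(th),-np.sin(th)],[np.sin(th),np.cos(th)]]);todo(np.array([.5502,-.0956]),r)
E
```

```text
[ 0.52256407 -0.01789341  0.10612537] [ 0.46456932 -0.15664115  0.30205336]
near [ 0.5013 -0.1133] tool cm [1.59 8.16 5.36]
far [ 0.5991 -0.0779] tool cm [ 1.6   8.31 -5.04]
left [ 0.5223 -0.0185] tool cm [1.59 0.03 0.04]
right [ 0.5781 -0.1727] tool cm [ 1.6  16.43  0.28]
```

View pics/wrist4.png

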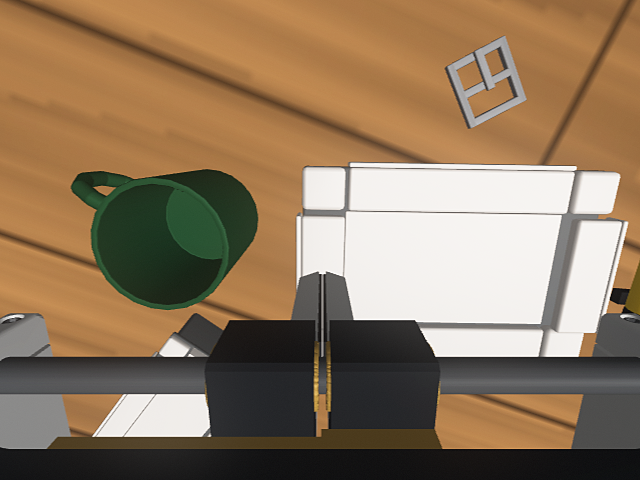

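The fingers (columns 295-352) are centred on the left section (300-345), and the far section looks level. Pressing left.

Call:
play_rows:
  increments:
    - [[255,0.7,0,0,0],[255,0.6,0,0,0],[255,0.2,0,0,0],[255,0.2,0,0,0],[255,0.2,0,0,0],[255,0.2,0,0,0],[255,0.2,0,0,0],[255,0.2,0,0,0],[255,0.1,0,0,0],[255,0.1,0,0,0],[255,0,0,0,0],[255,0,0,0,0]]

```text
time_s: 7.02
ee_pos: [0.5221, -0.0176, 0.08]
eef_rot: [2.625, 1.57, -0.154]
force: [-9.3, 0.2, 21.1]
grip_width: 0.0004
```

Call:
play_rows:
  increments:
    - [[255,-1.3,0,0,0],[255,-1.3,0,0,0],[255,0,2.73,0.04,0],[255,0,2.73,0.04,0],[255,0,2.73,0.04,0],[255,0,2.73,0.04,0],[255,0,2.73,0.04,0],[255,0,2.73,0.04,0],[255,0,0,0,0],[255,0,0,0,0],[255,0,0,0,0]]

```text
time_s: 7.93
ee_pos: [0.5773, -0.1712, 0.1041]
eef_rot: [-0.964, 1.57, 2.539]
force: [-1.1, -0.8, 0.7]
grip_width: 0.0003
```

```bash
python3 - <<'E'
from h import *
o=ctrl.get_obs();print(o['ee_pos'],o['force'])
cv2.imwrite("pics/wrist5.png",ctrl.camera("wrist")[:,:,::-1])
th=.347;r=np.array([[np.cos(th),-np.sin(th)],[np.sin(th),np.cos(th)]]);todo(np.array([.5502,-.0956]),r)
E
```

```text
[ 0.57733026 -0.1712281   0.10408796] [-1.14987464 -0.80315488  0.71626357]
near [ 0.5013 -0.1133] tool cm [ 1.43 -8.08  5.07]
far [ 0.5991 -0.0779] tool cm [ 1.43 -7.92 -5.33]
left [ 0.5223 -0.0185] tool cm [  1.43 -16.2   -0.26]
right [ 0.5781 -0.1727] tool cm [ 1.43  0.2  -0.01]
```

View pics/wrist5.png

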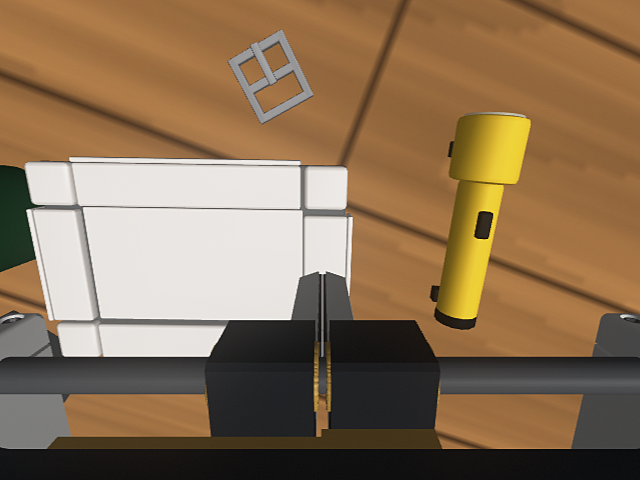

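Call:
play_rows:
  increments:
    - [[255,0.6,0.1,0,0],[255,0.5,0,0,0],[255,0.2,0,0,0],[255,0.2,0,0,0],[255,0.2,0,0,0],[255,0.2,0,0,0],[255,0.2,0,0,0],[255,0.2,0,0,0],[255,0.1,0,0,0],[255,0,0,0,0],[255,0,0,0,0]]

```text
time_s: 8.9
ee_pos: [0.5779, -0.1727, 0.0804]
eef_rot: [1.713, 1.571, -1.067]
force: [-0.3, 0.1, -0.2]
grip_width: 0.0007
```

```bash
python3 - <<'E'
from h import *
o=ctrl.get_obs();print(o['ee_pos'],o['force'])
E
```

```text
[ 0.57792298 -0.17268941  0.08035477] [-0.29793781  0.09522589 -0.17384145]
```

Call:
play_rows:
  increments:
    - [[255,0.1,0,0,0],[255,0,0,0,0],[255,0,0,0,0]]

```text
time_s: 9.15
ee_pos: [0.578, -0.1727, 0.0802]
eef_rot: [2.333, 1.57, -0.447]
force: [-3.1, 0.8, 8.3]
grip_width: 0.0007
```

Call:
play_rows:
  increments:
    - [[255,-2.5,0,0,0],[255,-2.5,0,0,0],[255,-2.5,0,0,0],[255,-2.5,0,0,0],[255,-2.5,0,0,0],[255,0,0,3.5,0],[255,0,0,3.5,0],[255,0,0,3.5,0],[255,0,0,3.5,0],[255,0,0,3.5,0],[255,0,0,3.5,0],[255,0,0,0,0]]

```text
time_s: 10.15
ee_pos: [0.3779, -0.2482, 0.2047]
eef_rot: [0.765, 1.57, -2.018]
force: [0.4, 0.5, -0.5]
grip_width: 0.0005
```

```bash
python3 - <<'E'
from h import *
o=ctrl.get_obs();print(o['ee_pos'],o['force'])
cv2.imwrite("pics/top6full.png",ctrl.camera("top")[:,:,::-1])
cv2.imwrite("pics/scene6full.png",ctrl.camera("scene")[:,:,::-1])
im=cv2.imread("pics/top6full.png")[165:315,325:505];cv2.imwrite("pics/top6.png",cv2.resize(im,None,fx=4,fy=4,interpolation=cv2.INTER_CUBIC))
b=[cv2.resize(cv2.imread(f"pics/{f}.png")[125:250,200:350],None,fx=4,fy=4,interpolation=cv2.INTER_CUBIC)[:300*2] for f in("scene0","scene6full")]
cv2.imwrite("pics/s6a.png",b[0]);cv2.imwrite("pics/s6b.png",b[1])
E
```

```text
[ 0.37787094 -0.24823667  0.2046682 ] [ 0.37725689  0.5206023  -0.5371024 ]
```

View pics/top6.png

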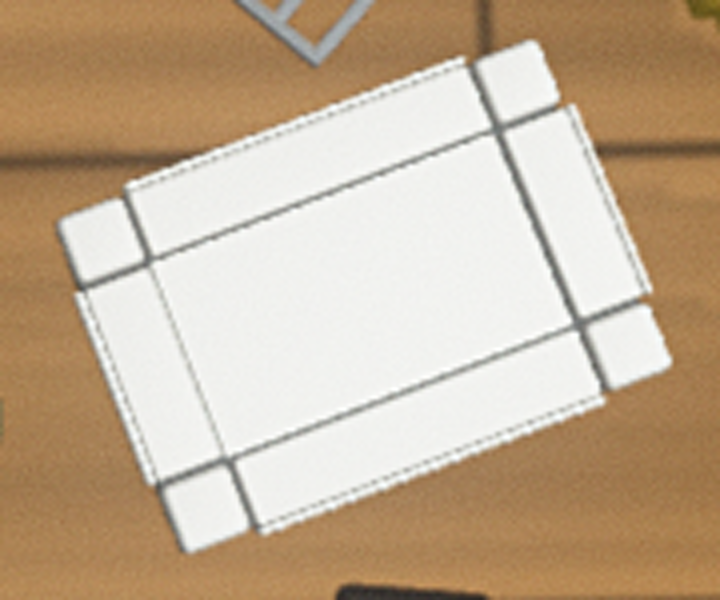

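View pics/s6a.png

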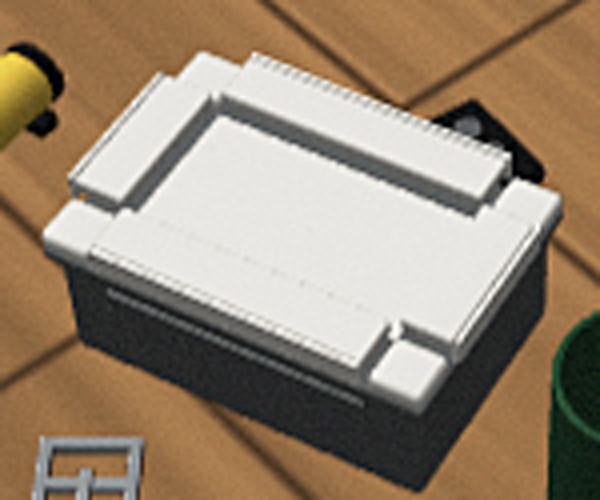

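View pics/s6b.png

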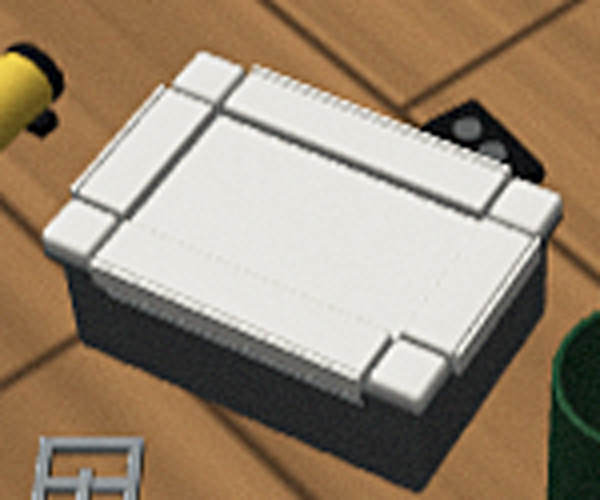

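All four sections are now level with the corners: in the scene crop they are flush at the corner joints (210,105), (490,205), (400,340) and (110,210). The tub's corners haven't moved in either view. The buckle and the fob look unmoved, as does what shows of the mug and flashlight. I'll check the bystanders numerically and then hand in.

```bash
python3 - <<'E'
from h import *
a=cv2.imread("pics/scene0.png");b=cv2.imread("pics/scene6full.png")
for n,(x0,x1,y0,y1) in dict(mug=(336,392,198,274),fl=(145,212,134,206),buckle=(204,240,230,262)).items():
    print(n,cv2.absdiff(a,b)[y0:y1,x0:x1].mean(), "shift",cv2.phaseCorrelate(*[np.float64(cv2.cvtColor(i[y0:y1,x0:x1],6)) for i in(a,b)]))
a=cv2.imread("pics/top0.png");b=cv2.imread("pics/top6full.png")
print("fob",cv2.absdiff(a,b)[306:340,398:452].mean())
print(ctrl.get_obs()['force'].round(1)); print(ctrl.hand_in())
E
```

```text
mug 4.022634711779449 shift ((0.04016347578959767, -0.037300765771782096), 0.9867438181218459)
fl 3.185254284134881 shift ((0.03724508367201196, 0.056596164158051465), 1.0258751174640595)
buckle 3.168113425925926 shift ((-0.020822427417151346, 0.0712437098964891), 0.9905943726111912)
fob 3.284495279593319
[0.1 0.3 0.2]
the job is handed in; nothing more can be done
None
```

All four rim sections of the largest tub's lid are pressed shut, and I've handed the job in at about 10 s of the 45 s allowed. I pressed near, far, left and right in turn with the closed fingertips.

- **Shut:** each section stopped the fingers at 80 mm with 8–21 N. Afterwards the scene camera showed all four level with the corners.
- **Tub:** its corners sit where they were in both camera views.
- **Bystanders:** the mug, flashlight and buckle shifted less than 0.1 pixel in the scene camera. The fob's area in the top view is unchanged apart from image noise.
- **Hand:** it finished clear, about 20 cm above the bench on the robot side of the tub.
- **Disagreements:** the top and wrist cameras differed by about 2 mm on the tub's position, within calibration. I saw up to about 9 N of sideways force while pressing, but the tub did not visibly move. No check failed.

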